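# Load the analyser from the tilt-out reagent bin

### The job

Load the analyser with the green-capped reagent pack: tilt the blue bin forward by its bar as far as it goes, take the green pack out, stand it upright in the analyser's pulled-out tray (set it down, do not drop it), then slide the tray fully home and tilt the bin fully shut again. Leave the red-capped pack in the bin and everything else on the bench where it is.

Things in the scene. Friction and masses are not known exactly. Their poses are not given: they have to be found in the camera images.
- unit: white cabinet on a wooden plinth, fixed, 105 deep x 214 wide x 242 high mm; origin on the bench under it, 50 mm behind its front; x points from its open front to its back, z up. Holds one blue tilt-out bin whose pivot runs along y at x = -48, z = 74 mm. A hood (234 to 242 mm up, its edge 30 mm behind the front) covers the shut bin: packs come out only when it is tilted.
- bin (a joint): tilt of the blue bin about its bottom front pivot (rad): 0 shut and upright, 0.6 at its stop, fully tilted out to the front. Stiff: it stays where it is left; about 5 N at the bar moves it.
- bin_hinge (a point): the middle of the bin's pivot line; axes turn with the bin (y along the pivot, z up the front panel, x to the rear). Bin 72 deep x 190 wide mm, front panel 110 high (outer face at the pivot), side walls 100, rear wall 85 high, walls 5, floor 6 thick; a divider 6 thick, 80 high makes two compartments 62 x 87 mm inside.
- bin_bar (a point): middle of the round steel bar by which the bin is pulled and pushed: 12 mm thick, 100 mm long along the unit's y, carried by a bracket at each end. In the bin's axes it lies 40 mm in front of the pivot and front panel and 130 mm up from the pivot, free all round in its middle 80 mm.
- pack_green: the reagent pack to load: white body 50 (x) x 70 (y) x 90 (z) mm, green labels, and on top a green grip block 24 (x) x 30 (y) mm from 90 to 132 mm up. About 0.22 kg. Origin at the centre of its underside, z towards the cap. It stands loose in either compartment of the bin (which varies), its x along the unit's, and tips with the bin, coming to lean on the front panel.
- pack_red: a pack of the same size and shape with a red grip block and labels, in the other compartment; it must stay in the bin.
- analyser: white bench analyser, fixed, 240 deep x 260 wide x 225 high mm; origin at the centre of its underside; its front looks along its -x (front face 120 mm from the origin). In the front is a recess 130 wide x 178 high mm (12 to 190 mm above the bench) for the tray.
- tray (a joint): how far the tray is pulled out of the analyser (m): 0 fully home, 0.13 fully out. It slides along the analyser's x; friction about 2 N, it stays where it is left.
- tray_floor (a point): centre of the floor of the tray's pocket (26 mm above the bench), on which the pack is to stand; the point's axes are the analyser's. The pocket is 66 (x) x 86 (y) mm inside with walls rising 20 mm above its floor, so the pack goes in with its 50 mm side along x, either way round.
- tray_front (a point): centre of the outer face of the upright orange push plate (70 wide x 50 high x 8 mm, 40 to 90 mm above the bench) that a stem holds 33 mm in front of the tray's orange front plate (126 wide, 17 to 87 mm above the bench). 84 mm in front of the pocket's centre, 65 mm above the bench. Pushing it along the analyser's +x slides the tray home; it then stands 41 mm in front of the analyser.
- jar: bystander: specimen jar, 56 mm across, 75 mm high, yellow cap; origin under its centre
- slidebox: bystander: wooden slide box, 85 x 100 x 30 mm lying flat; origin under its centre
- bottle: bystander: water bottle, 64 mm across, 200 mm high; origin under its centre
- beaker: bystander: glass beaker, 72 mm across, 90 mm high; origin under its centre
- timer: bystander: white timer, 60 x 75 x 24 mm; origin under its centre

How it is judged:
By the outcome, as a careful person would: the job done as asked, in the order asked, and still so for the second after the job is handed in, with the robot touching nothing.
It also fails if it takes over 72 s, if anything falls off the work surface, if the arm or the gripper's body presses on something with over 40 N, if the wrist force passes 120 N, or if a joint passes its speed limit or range.

### The arm

A 6-joint arm with a two-finger parallel gripper is mounted at the origin on the work surface. World frame = base frame: x ahead of the robot, y to its left, z up, the work surface at z = 0. Lengths are in mm, angles in rad, forces in N, time in s.
With the tool pointing down it reaches from about 275 to 1000 mm from the base axis. Payload 8.4 kg.
Tool frame: the origin (TCP) lies on the centre line of the jaws, within the pads' length; the fingertips stand r.tip_reach ahead of it and the grasp point (between the pads) lies 11 mm behind it (r.tip_reach is the distance from the TCP to the fingertips, in mm); z points along the fingers, y is the line along which they close (so a half turn about z gives the same grasp; the last joint's range is limited). The gripper opens to 85 mm and grips with 20 to 120 N. Pads are 22 mm wide; open, the fingers measure 114 mm over their backs; the gripper's body (76 mm by 85 mm) begins 54 mm behind the grasp point. The pads swing forward as they close: fully open they stand 13 mm farther back than shut.
Start: joints at [-0.002, 0.353, 1.633, -0, 1.155, -0.002], TCP at [625.002, -0, 211.181] pointing down, gripper open.
Joint ranges: [-2.63, 2.63], [-0.92, 2.1], [0.06, 2.66], [-1.3, 4.44], [0, 2.69], [-3.02, 3.02]. Speed limits (rad/s): [2.22, 2.22, 2.79, 3.14, 3.14, 3.14].

### API

Orientations are given as [roll, pitch, yaw] about the fixed x, y, z axes, in that order (R = Rz(yaw) Ry(pitch) Rx(roll)).
In Python, from rig import r gives the robot as it stands.
- The arm moves only by the tool carry_out, never from a script. Its argument "targets" is a list of rows, each an object with "dp": the shift along the tool's x, y, z in mm, a list of three; "yaw": the turn about the tool's z in degrees. A call has 1 to 12 rows; each row is the pose to reach, as a shift and turn from the pose commanded when the call began, along the tool's axes at that moment; what a row does not reach only later rows make up. A row lasts 1/8 s, in which the tool goes at most 62.5 mm and 10.7 degrees, less where a joint would pass 70% of its speed; a pose out of reach is approached as far as the arm can. A call with a gripper value outside its range is refused whole. "fingers" is the opening, from -1 (shut) to 1 (fully open), so that 0 is half open, set as the call begins (left out, the last holds). The fingers move at their own pace and stop on an object; "grip_force" is the grip in N (left out, the last holds). Time passes only in rows, so rows that repeat a pose let the fingers close. It gives the time, the measured TCP pose, the force, the opening and the grip force at its end, in the units of the state.
- r.sense(): the state, without advancing time (a new reading comes with each control period).
- r.grab_frame(name): name is "scene" or "side" or "wrist"; returns the picture (420x560x3 uint8, red, green, blue); there is no depth.
- r.get_calibration(name): a dict with "fx", "fy", "cx", "cy" (pixels), "rvec" (rotation vector, rad) and "tvec" (3), from world to camera coordinates, as OpenCV has them. Camera axes: x right, y down, z forward; pixel columns grow to the right and rows downward; lengths in mm; the calibration is good to about 2 mm. The wrist camera is an equidistant fisheye: a pixel r from the principal point sees the ray r / f radians off the axis. A picture is of the moment at which its call begins: read the wrist's pose just before it. get_calibration takes no time and is no camera call; for the wrist camera it gives the pose at the moment of the call.
- r.sign_off(): hands the job in; it is judged then, once.
The state is a dict: "clock": time; "qpos": joint angles; "qvel": joint speeds; "joint_efforts": joint torques, N m; "eef_pos": TCP position; "tcp_rot": TCP orientation; "contact_force": force on the tool from outside, world axes, zero at the start; "wrist_torque": the same for the moment, N m; "opening": opening from 0.0 (shut) to 1.0 (fully open); "grasp_force": force on a finger pad.
Only numpy, scipy, OpenCV 4.12 (cv2) and the standard library are available. Lean on these libraries where they do the work, as an engineer would, in place of code of your own. Each camera call takes 0.05 s, during which the arm holds its last target. There are 200 camera calls.

## Working session

There is one attempt and no reset: what is moved stays moved. The work goes in short steps, Python scripts to look and compute and a tool call to move; the robot and the scene stay as the last step left them, time stands still between calls to the robot, and variables do not carry over. Pictures are saved under pics/ and viewed, at most 10 in all, crops included, and the job is handed in when it is done.

Besides the shell and the picture viewer there is one more tool, called as a command line: name --argument value ..., lists and objects as JSON in quotes. carry_out: Moves the arm, as the interface text tells. Its arguments: {"type":"object","properties":{"targets":{"type":"array","items":{"type":"object","properties":{"dp":{"type":"array","items":{"type":"number"}},"yaw":{"type":"number"}}}},"fingers":{"type":"number"},"grip_force":{"type":"number"}},"required":["targets"]}

```bash
mkdir -p pics; ls; python3 - <<'E'
from rig import r
import cv2,numpy as np
s=r.sense();print(s['clock'],s['eef_pos'],s['tcp_rot'],s['opening'],r.tip_reach)
for n in ['scene','side']:
    im=r.grab_frame(n);cv2.imwrite(f'pics/{n}0.png',im[:,:,::-1]);np.save(f'pics/{n}0.npy',im)
    c=r.get_calibration(n);print(n,c)
E
```

```text
pics
0.0 [6.24493853e+02 5.69057974e-03 2.10471609e+02] [-3.14021410e+00  3.77665372e-07  1.57082113e+00] 1.0015585795620263 8.0
scene {'fx': 509.943576917753, 'fy': 509.943576917753, 'cx': 279.56542795209003, 'cy': 210.8785016539922, 'rvec': array([ 0.63277308, -2.96686585,  0.47374467]), 'tvec': array([ 468.75527061,  237.45375142, 1862.6960608 ])}
side {'fx': 485.6482518773326, 'fy': 485.6482518773326, 'cx': 281.0544524817035, 'cy': 208.47906740910324, 'rvec': array([ 2.49668274, -1.40263846,  0.21290724]), 'tvec': array([-269.14279755,  457.2409478 , 1517.58656213])}
```

View pics/scene0.png

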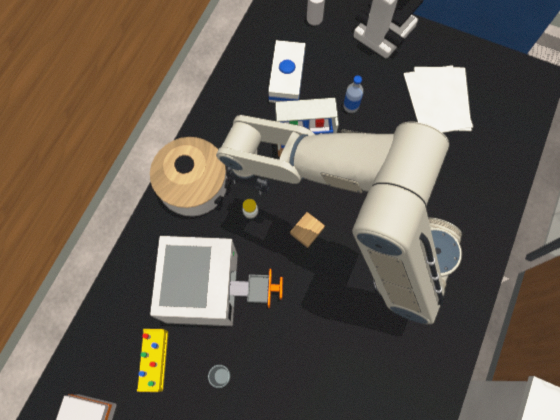

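View pics/side0.png

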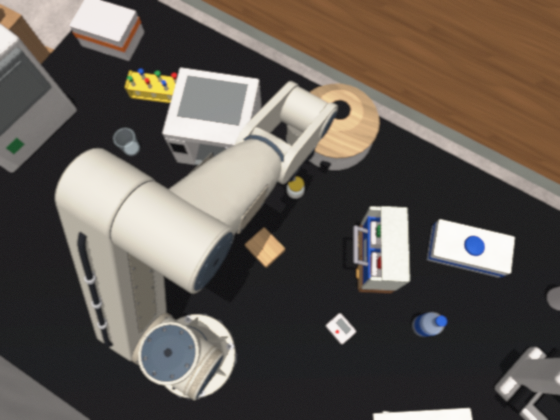

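Scene: unit at about (305,115), analyser at (195,280) with its tray out to (275,288). Side: unit at (385,250) with bar at about (360,245), green cap (378,232), red (378,264). Next I'll zoom in on these.

```bash
cat > h.py <<'E'
import numpy as np,cv2
from rig import r
def ray(n,uv,c=None):
    c=c or r.get_calibration(n); R=cv2.Rodrigues(c['rvec'])[0]; o=-R.T@c['tvec']
    x,y=(uv[0]-c['cx'])/c['fx'],(uv[1]-c['cy'])/c['fy']
    if n=='wrist':
        t=np.hypot(x,y); k=np.sin(t)/max(t,1e-9); d=np.array([x*k,y*k,np.cos(t)])
    else: d=np.array([x,y,1.])
    d=R.T@d; return o,d/np.linalg.norm(d)
def onz(n,uv,z,c=None):
    o,d=ray(n,uv,c); return o+d*(z-o[2])/d[2]
def proj(n,P,c=None):
    c=c or r.get_calibration(n); p=cv2.Rodrigues(c['rvec'])[0]@np.asarray(P,float)+c['tvec']
    if n=='wrist':
        q=np.hypot(p[0],p[1]);t=np.arctan2(q,p[2]);return np.array([c['cx']+c['fx']*t*p[0]/q,c['cy']+c['fy']*t*p[1]/q])
    return np.array([c['cx']+c['fx']*p[0]/p[2],c['cy']+c['fy']*p[1]/p[2]])
E
python3 - <<'E'
from h import *
a=np.load('pics/side0.npy')[195:300,335:425];b=np.load('pics/scene0.npy')[225:335,145:295]; 
A=cv2.resize(a,None,fx=3.8,fy=3.8,interpolation=2);B=cv2.resize(b,None,fx=3,fy=3,interpolation=2)
C=np.zeros((400,800,3),np.uint8);C[:399,:342]=A[:399];C[:330,345:795]=B
cv2.imwrite('pics/z1.png',C[:,:,::-1])
print('green cap side @z~215',onz('side',(378,232),215),'red',onz('side',(378,264),215))
for uv in [(231,239),(156,237),(231,324),(155,317)]: print(uv,onz('scene',uv,225))
print(onz('scene',(277,288),90))
for n in ['scene','side']: print(proj(n,[0,0,0]))
E
```

```text
green cap side @z~215 [ 576.85082164 -294.86289038  215.        ] red [ 493.37664656 -339.09584103  215.        ]
(231, 239) [605.06528903 183.69400353 225.        ]
(156, 237) [833.86223299 278.32174232 225.        ]
(231, 324) [485.50476273 430.65388526 225.        ]
(155, 317) [712.57441136 508.62086096 225.        ]
[411.26933095 249.06191801  90.        ]
[407.89486635 275.88535806]
[194.92511239 354.80236292]
```

View pics/z1.png

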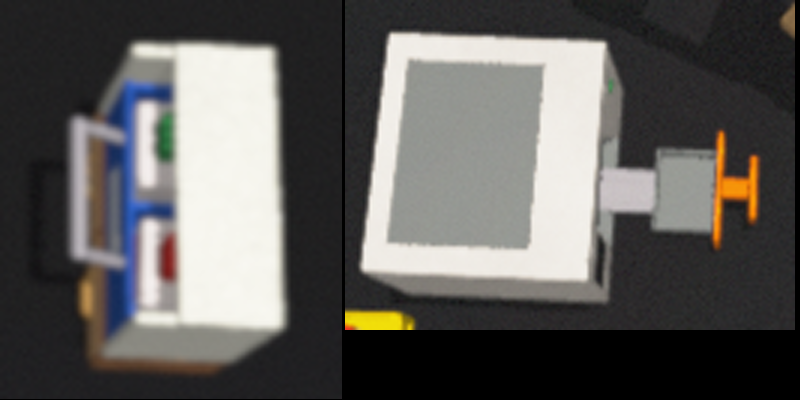

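The crop shows the unit's hood corners at (177,45),(274,45),(285,325),(180,325) and the bar from (75,118) to (75,260). The analyser's top corners and the orange push plate are also clear.

```bash
python3 - <<'E'
from h import *
sd=lambda u,v:(335+(u+.5)/3.8-.5,195+(v+.5)/3.8-.5); sc=lambda u,v:(145+(u-345+.5)/3-.5,225+(v+.5)/3-.5)
print('hood');H=[onz('side',sd(*p),242)[:2] for p in [(177,45),(276,45),(286,327),(180,327)]]
H=np.array(H);print(H,[np.linalg.norm(H[i]-H[(i+1)%4]) for i in range(4)])
B=np.array([onz('side',sd(*p),204)[:2] for p in [(75,118),(76,260)]]);print('bar',B,B.mean(0),np.linalg.norm(B[0]-B[1]))
T=np.array([onz('scene',sc(*p),225)[:2] for p in [(388,33),(606,43),(588,280),(362,270)]])
print('an',T,[np.linalg.norm(T[i]-T[(i+1)%4]) for i in range(4)],T.mean(0))
d=T[0]-T[1]+T[3]-T[2];e=T[3]-T[0]+T[2]-T[1];print('an yaw x',np.degrees(np.arctan2(d[1],d[0])),'y',np.degrees(np.arctan2(e[1],e[0])))
P=np.array([onz('scene',sc(*p),90)[:2] for p in [(758,156),(758,222)]]);print('plate top outer',P,P.mean(0))
W=np.array([onz('scene',sc(*p),46)[:2] for p in [(656,149),(714,153),(712,233),(652,231)]]);print('pocket',W,W.mean(0))
d=H[1]-H[0]+H[2]-H[3];e=H[0]-H[3]+H[1]-H[2];print('unit yaw x',np.degrees(np.arctan2(d[1],d[0])),'y',np.degrees(np.arctan2(e[1],e[0])))
# mast points
for n,ps in dict(jar=[('scene',(249,208),75),('side',(296,184),75)],box=[('scene',(307,230),30),('side',(266,247),30)],bottle=[('side',(437,321),200),('scene',(357,80),200)],beaker=[('scene',(219,376),45)],timer=[('side',(341,327),24)]).items(): print(n,[onz(*p)[:2].round() for p in ps])
c=r.get_calibration('wrist');R=cv2.Rodrigues(c['rvec'])[0];print('wristcam',-R.T@c['tvec'],R.T[:,2],R.T[:,0],c['fx'])
E
```

```text
hood
[[ 640.45982832 -265.98352005]
 [ 679.69224035 -330.48411501]
 [ 490.54750674 -434.48560042]
 [ 450.44853975 -368.64833922]] [np.float64(75.49509192154744), np.float64(215.85189185687994), np.float64(77.08743163867989), np.float64(215.97304201558725)]
bar [[ 561.35501126 -226.78940963]
 [ 463.86241895 -281.16112667]] [ 512.60871511 -253.97526815] 111.62924871760387
an [[826.990656   270.27064925]
 [603.06211017 182.80017825]
 [508.7978932  420.87526558]
 [729.42619777 508.24746473]] [np.float64(240.4060667593439), np.float64(256.0575907987625), np.float64(237.2988621229144), np.float64(257.1998993388711)] [667.06921429 345.54838945]
an yaw x 21.469542541625554 y 111.9473389123983
plate top outer [[410.54804341 205.45013864]
 [379.50879036 275.0661501 ]] [395.02841689 240.25814437]
pocket [[528.27307677 239.57762611]
 [463.22757919 215.79284207]
 [426.0782271  302.7716783 ]
 [491.17317484 329.32049911]] [477.18801448 271.8656614 ]
unit yaw x -58.672817047284575 y 28.59344493239508
jar [array([627.,  21.]), array([628.,   9.])]
box [array([403.,  -2.]), array([403., -12.])]
bottle [array([ 441., -555.]), array([ 449., -561.])]
beaker [array([471., 592.])]
timer [array([ 308., -347.])]
wristcam [624.54839488  67.77562221 372.64244442] [-8.63267048e-04 -2.70073823e-01 -9.62839231e-01] [ 9.99998905e-01  9.24419092e-04 -1.15588092e-03] 325.19226210127806
```

carry_out --targets '[{"dp": [-15,-8,-20],"yaw": 4},{"dp": [-45,-20,-45],"yaw": 12},{"dp": [-80,-35,-70],"yaw": 21},{"dp": [-118,-50,-80],"yaw": 30},{"dp": [-156,-66,-80],"yaw": 39},{"dp": [-192,-82,-80],"yaw": 47},{"dp": [-225,-96,-80],"yaw": 54},{"dp": [-248,-106,-80],"yaw": 60},{"dp": [-256,-110,-80],"yaw": 61},{"dp": [-256,-110,-80],"yaw": 61},{"dp": [-256,-110,-80],"yaw": 61}]' --fingers 0

```text
clock: 1.48
eef_pos: [515.3, -255.2, 291.1]
tcp_rot: [-3.141, -0.0, 0.508]
contact_force: [-0.0, 0.2, -0.4]
opening: 0.499
grasp_force: 0.0
```

```bash
python3 - <<'E'
from h import *
s=r.sense();print(s['clock'],s['eef_pos'],s['tcp_rot'],s['qpos'])
c=r.get_calibration('wrist');im=r.grab_frame('wrist')
import pickle;pickle.dump((c,im),open('pics/w1.pkl','wb'))
o=np.array([556.8,-334.6]);ux=np.array([np.cos(np.radians(-61)),np.sin(np.radians(-61))]);uy=np.array([-ux[1],ux[0]])
P=lambda x,y,z:np.r_[o+x*ux+y*uy,z]
for y in(-50,0,50):print('bar',y,proj('wrist',P(-88,y,204),c))
cv2.imwrite('pics/w1.png',im[:,:,::-1])
E
```

```text
1.475 [ 515.33643484 -255.17432985  291.08097169] [-3.14121167e+00 -1.68674704e-04  5.08106114e-01] [-4.62600671e-01  2.08443337e-01  1.64911329e+00  3.69417090e-04
  1.28425521e+00  5.99985060e-01]
bar -50 [284.01174244 271.12957071]
bar 0 [284.26254411 214.2664259 ]
bar 50 [284.50863633 151.27266927]
```

View pics/w1.png

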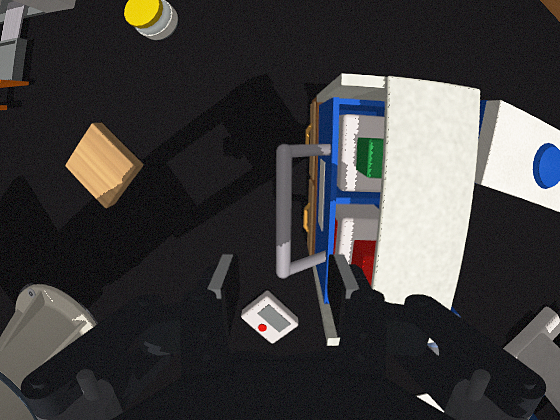

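Wrist view: the bar runs (283,148)–(282,275), within 3 px of where I predicted it. The green cap is at (370,158), in the +y compartment. Lowering onto the bar.

carry_out --targets '[{"dp": [0,1,15],"yaw": 0},{"dp": [0,1,40],"yaw": 0},{"dp": [0,1,65],"yaw": 0},{"dp": [0,1,86],"yaw": 0},{"dp": [0,1,98],"yaw": 0},{"dp": [0,1,98],"yaw": 0},{"dp": [0,1,98],"yaw": 0}]' --fingers -0.4 --grip_force 20

```text
clock: 2.4
eef_pos: [516.0, -257.0, 193.8]
tcp_rot: [3.141, -0.001, 0.506]
contact_force: [1.4, 1.0, 0.6]
opening: 0.296
grasp_force: 0.0
```

carry_out --targets '[{"dp": [0,0,0],"yaw": 0},{"dp": [0,0,0],"yaw": 0},{"dp": [0,0,0],"yaw": 0},{"dp": [0,0,0],"yaw": 0}]' --fingers -1 --grip_force 20

```text
clock: 2.9
eef_pos: [515.5, -256.9, 193.3]
tcp_rot: [3.141, -0.0, 0.506]
contact_force: [0.4, -0.1, 0.6]
opening: 0.001
grasp_force: 0.0
```

Fingers closed on nothing; I'll look.

```bash
python3 - <<'E'
from h import *
im=r.grab_frame('wrist');a=im[150:420,150:450];b=r.grab_frame('side')[180:300,310:420]
C=np.zeros((540,800,3),np.uint8);C[:405,:450]=cv2.resize(a,(450,405));C[:375,452:796]=cv2.resize(b,(344,375),interpolation=2)
cv2.imwrite('pics/w2.png',C[:,:,::-1])
E
```

```text
(no output)
```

View pics/w2.png

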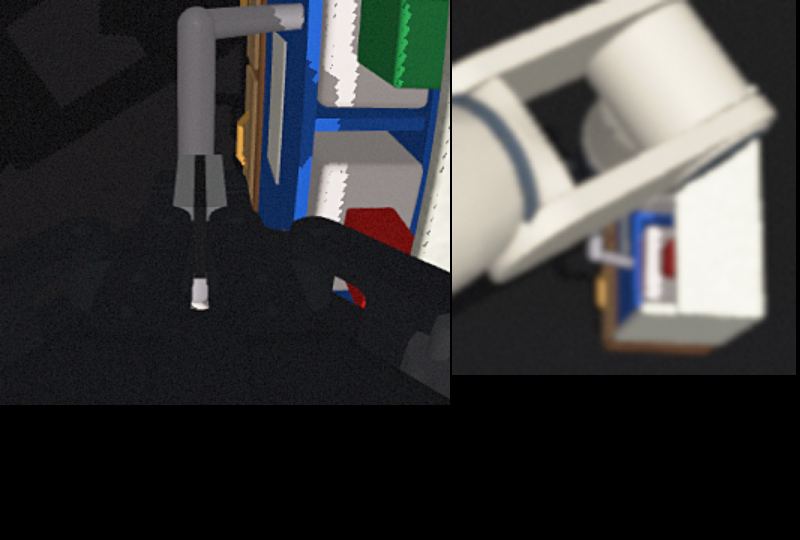

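The fingers look shut above the bar, with the bar occluded by the tips. I'll triangulate the bar's height from the two wrist views.

```bash
python3 - <<'E'
from h import *
import pickle
c1,im=pickle.load(open('pics/w1.pkl','rb'));c2=r.get_calibration('wrist')
s=r.sense();print(s['eef_pos'],s['opening'],s['grasp_force'])
def tri(a,b):
    (o1,d1),(o2,d2)=a,b
    A=np.stack([d1,-d2],1);t=np.linalg.lstsq(A,o2-o1,rcond=None)[0];p,q=o1+t[0]*d1,o2+t[1]*d2
    return (p+q)/2,np.linalg.norm(p-q)
# bar +y far corner (outer, left) and bracket/panel corner
print(tri(ray('wrist',(277,146),c1),ray('wrist',(150+178/1.5,150+8/1.5),c2)))
print(tri(ray('wrist',(289,146),c1),ray('wrist',(150+213/1.5,150+8/1.5),c2)))
for z in(185,193,204): print(z,(proj('wrist',np.r_[s['eef_pos'][:2],z],c2)-150)*1.5)
E
```

```text
[ 515.45793865 -256.87441709  193.19015385] -0.0021268170148862333 0.0
(array([ 557.63359768, -226.1114439 ,  186.87957157]), np.float64(1.148523935586254))
(array([ 562.48687441, -236.12759473,  178.96007125]), np.float64(1.5960050698243216))
185 [197.94798018 147.60688792]
193 [197.88916796 155.82280196]
204 [197.80015685 168.31224766]
```

carry_out --targets '[{"dp": [0,0,0],"yaw": 0},{"dp": [0,0,0],"yaw": 0},{"dp": [0,0,0],"yaw": 0},{"dp": [0,0,5],"yaw": 0},{"dp": [0,0,10],"yaw": 0},{"dp": [0,0,14],"yaw": 0},{"dp": [0,0,14],"yaw": 0}]' --fingers -0.4

```text
clock: 3.88
eef_pos: [515.2, -256.7, 178.6]
tcp_rot: [-3.141, 0.001, 0.506]
contact_force: [-1.1, 0.1, 0.1]
opening: 0.298
grasp_force: 0.0
```

carry_out --targets '[{"dp": [0,0,0],"yaw": 0},{"dp": [0,0,0],"yaw": 0},{"dp": [0,0,0],"yaw": 0},{"dp": [0,0,0],"yaw": 0}]' --fingers -1

```text
clock: 4.38
eef_pos: [514.8, -255.7, 179.2]
tcp_rot: [-3.139, 0.0, 0.506]
contact_force: [-2.9, 5.0, 1.1]
opening: 0.125
grasp_force: 21.0
```

The bar is gripped now (opening 0.125, about 11 mm), so it sits lower than expected. Next, tilt along the arc.

carry_out --targets '[{"dp": [0,-6.5,2],"yaw": 0},{"dp": [0,-12.8,4.6],"yaw": 0},{"dp": [0,-19,7.4],"yaw": 0},{"dp": [0,-25,10.5],"yaw": 0},{"dp": [0,-31,14],"yaw": 0},{"dp": [0,-36.6,17.6],"yaw": 0},{"dp": [0,-42,21.6],"yaw": 0},{"dp": [0,-47.5,25.8],"yaw": 0}]'

```text
clock: 5.38
eef_pos: [493.4, -216.0, 154.0]
tcp_rot: [3.139, -0.001, 0.506]
contact_force: [2.4, -3.4, 4.0]
opening: 0.128
grasp_force: 21.6
```

carry_out --targets '[{"dp": [0,-5,4.5],"yaw": 0},{"dp": [0,-10,9.3],"yaw": 0},{"dp": [0,-14.5,14.2],"yaw": 0},{"dp": [0,-19,19.5],"yaw": 0},{"dp": [0,-21,22],"yaw": 0},{"dp": [0,-21,22],"yaw": 0}]'

```text
clock: 6.12
eef_pos: [483.0, -197.4, 132.1]
tcp_rot: [3.14, -0.001, 0.507]
contact_force: [1.8, -3.8, 10.3]
opening: 0.126
grasp_force: 22.6
```

carry_out --targets '[{"dp": [0,-2,2],"yaw": 0},{"dp": [0,-4,4.5],"yaw": 0},{"dp": [0,-6,6],"yaw": 0},{"dp": [0,-6,6],"yaw": 0}]'

```text
clock: 6.62
eef_pos: [484.5, -196.7, 129.6]
tcp_rot: [3.128, -0.005, 0.508]
contact_force: [3.9, -20.7, 27.6]
opening: 0.127
grasp_force: 25.5
```

carry_out --targets '[{"dp": [0,6,-6],"yaw": 0},{"dp": [0,5,-6],"yaw": 0},{"dp": [0,5,-6],"yaw": 0},{"dp": [0,5,-6],"yaw": 0}]' --fingers -0.4

```text
clock: 7.12
eef_pos: [480.9, -195.4, 130.6]
tcp_rot: [-3.14, 0.001, 0.506]
contact_force: [-0.0, -0.4, -0.1]
opening: 0.3
grasp_force: 0.0
```

carry_out --targets '[{"dp": [0,0,-15],"yaw": 0},{"dp": [0,0,-50],"yaw": 0},{"dp": [0,0,-95],"yaw": 0},{"dp": [0,0,-130],"yaw": 0},{"dp": [0,0,-150],"yaw": 0},{"dp": [0,0,-150],"yaw": 0},{"dp": [0,0,-150],"yaw": 0}]'

```text
clock: 8.0
eef_pos: [481.3, -195.8, 280.8]
tcp_rot: [-3.141, 0.001, 0.506]
contact_force: [1.0, 1.1, 0.4]
opening: 0.299
grasp_force: 0.0
```

```bash
python3 - <<'E'
from h import *
import pickle
s=r.sense();print(s['clock'],s['eef_pos'],s['tcp_rot'])
c=r.get_calibration('wrist');im=r.grab_frame('wrist');pickle.dump((c,im),open('pics/w3.pkl','wb'))
cv2.imwrite('pics/w3.png',im[:,:,::-1])
o=np.array([556.8,-334.6]);ux=np.array([np.cos(np.radians(-61)),np.sin(np.radians(-61))]);uy=np.array([-ux[1],ux[0]])
P=lambda x,y,z:np.r_[o+x*ux+y*uy,z]
def bin(x,y,z,t=.6): return P(-48+x*np.cos(t)-z*np.sin(t),y,74+z*np.cos(t)+x*np.sin(t))
for y in(-50,50): print('bar',proj('wrist',bin(-40,y,130),c))
for n,y in(('g',46.5),('r',-46.5)):
  for dx,dy in((-12,-15),(12,-15),(12,15),(-12,15)): print(n,'captop',proj('wrist',bin(30+dx,y+dy,138),c).round(1))
print(bin(30,46.5,117),bin(-40,0,130))
E
```

```text
8.0 [ 481.3053429  -195.81998776  280.79300654] [-3.14083736e+00  5.48357936e-04  5.06212980e-01]
bar [286.14954384 254.017974  ]
bar [286.5414877  146.81099429]
g captop [343.4 175.1]
g captop [372.7 178.4]
g captop [374.5 137.8]
g captop [344.5 136.1]
r captop [337.2 283.7]
r captop [363.1 290.7]
r captop [366.6 257.5]
r captop [339.5 251.4]
[ 554.17481393 -233.95010067  187.50354115] [ 481.93717898 -199.54389579  158.707931  ]
```

View pics/w3.png

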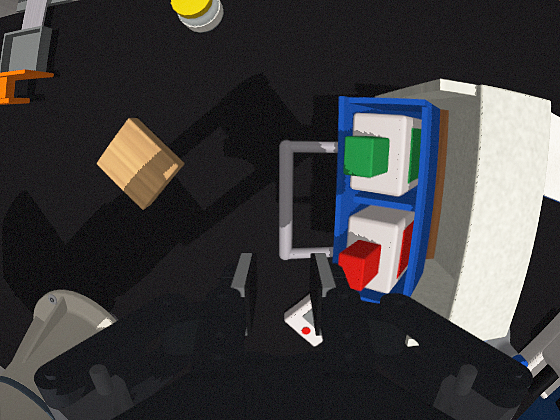

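Wrist view: the green cap's top is near (345–388, 137–177), matching my prediction, so the pack is centred in the +y compartment and the bin is at its stop. Moving above the cap with the jaws turned along unit y.

carry_out --targets '[{"dp": [3,5,-10],"yaw": -5},{"dp": [10,15,-20],"yaw": -15},{"dp": [17,26,-20],"yaw": -25},{"dp": [24,37,-20],"yaw": -35},{"dp": [31,48,-20],"yaw": -45},{"dp": [37,57,-20],"yaw": -55},{"dp": [42,64,-20],"yaw": -65},{"dp": [45,69,-20],"yaw": -75},{"dp": [45,69,-20],"yaw": -85},{"dp": [45,69,-20],"yaw": -90},{"dp": [45,69,-20],"yaw": -90},{"dp": [45,69,-20],"yaw": -90}]' --fingers 0.4

```text
clock: 9.55
eef_pos: [554.4, -234.5, 300.7]
tcp_rot: [-3.141, -0.001, 2.075]
contact_force: [0.2, -0.1, -0.6]
opening: 0.699
grasp_force: 0.0
```

```bash
python3 - <<'E'
from h import *
import pickle
s=r.sense();print(s['clock'],s['eef_pos'],s['tcp_rot'],s['qpos'])
c=r.get_calibration('wrist');im=r.grab_frame('wrist');pickle.dump((c,im),open('pics/w4.pkl','wb'))
cv2.imwrite('pics/w4.png',im[:,:,::-1])
o=np.array([556.8,-334.6]);ux=np.array([np.cos(np.radians(-61)),np.sin(np.radians(-61))]);uy=np.array([-ux[1],ux[0]])
P=lambda x,y,z:np.r_[o+x*ux+y*uy,z]
def bin(x,y,z,t=.6): return P(-48+x*np.cos(t)-z*np.sin(t),y,74+z*np.cos(t)+x*np.sin(t))
for dx,dy in((-12,-15),(12,-15),(12,15),(-12,15)): print('captop',proj('wrist',bin(30+dx,46.5+dy,138),c).round(1))
for y in(-50,0,50): print('bar',proj('wrist',bin(-40,y,130),c))
E
```

```text
9.55 [ 554.36382667 -234.51119773  300.70161256] [-3.14092520e+00 -8.57960993e-04  2.07491586e+00] [-4.02692679e-01  2.46810698e-01  1.57917978e+00  3.18110518e-06
  1.31668918e+00 -9.06813303e-01]
captop [265.5 180.6]
captop [264.9 207.9]
captop [302.4 207.9]
captop [301.8 180.6]
bar [182.43240381 130.33751735]
bar [233.6030442  128.20856663]
bar [287.31379964 127.50306113]
```

View pics/w4.png

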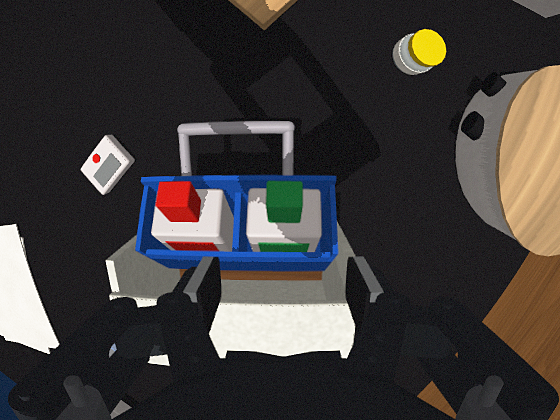

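Wrist view: green cap at (267–302, 182–220) between the open fingers, bar at row 128. Checking heights by triangulating from the last two views.

```bash
python3 - <<'E'
from h import *
import pickle
def tri(a,b):
    (o1,d1),(o2,d2)=a,b
    t=np.linalg.lstsq(np.stack([d1,-d2],1),o2-o1,rcond=None)[0];p,q=o1+t[0]*d1,o2+t[1]*d2
    return ((p+q)/2).round(1),np.linalg.norm(p-q).round(1)
(c3,i3),(c4,i4)=[pickle.load(open(f'pics/w{k}.pkl','rb')) for k in(3,4)]
print('bar+',tri(ray('wrist',(286,146),c3),ray('wrist',(290,127.5),c4)))
print('bar-',tri(ray('wrist',(286,254),c3),ray('wrist',(183.5,129),c4)))
for i in(i3,i4):
    h=cv2.cvtColor(i,cv2.COLOR_RGB2HSV);m=cv2.inRange(h,(50,120,40),(85,255,255));n,l,st,ce=cv2.connectedComponentsWithStats(m)
    for k in range(1,n):
        if st[k,4]>100:
            mk=(l==k);v=h[...,2][mk];print(st[k],ce[k].round(1),'V',np.percentile(v,[10,50,90]))
            for lo,hi in((0,np.median(v)-12),(np.median(v)-12,256)):
                q=mk&(h[...,2]>=lo)&(h[...,2]<hi);ys,xs=np.nonzero(q); 
                if len(xs)>50: print('   ',lo,len(xs),np.percentile(xs,[2,98]),np.percentile(ys,[2,98]))
E
```

```text
bar+ (array([ 527.3, -174. ,  179.2]), np.float64(0.5))
bar- (array([ 441.9, -220.9,  169.7]), np.float64(1.0))
[408 128  13  55 487] [414.3 154.3] V [ 82.6  87.  134. ]
    75.0 483 [409. 420.] [129.   179.36]
[ 344  136   45   41 1699] [365.6 155.5] V [123. 145. 152.]
    0 607 [344. 388.] [136. 175.]
    133.0 1092 [346. 381.] [138.82 174.  ]
[ 266  181   37   42 1427] [284.  200.9] V [ 81.  98. 103.]
    0 404 [267.06 301.  ] [181. 221.]
    86.0 1023 [267. 301.] [181.44 219.  ]
[259 243  50   9 412] [282.9 247.1] V [ 78.   84.  130.9]
    72.0 412 [260.   306.78] [243. 251.]
```

Everything agrees with the expected geometry. Lowering over the cap.

carry_out --targets '[{"dp": [2,0,20],"yaw": 0},{"dp": [2,0,50],"yaw": 0},{"dp": [2,0,78],"yaw": 0},{"dp": [2,0,98],"yaw": 0},{"dp": [2,0,110],"yaw": 0},{"dp": [2,0,118],"yaw": 0},{"dp": [2,0,118],"yaw": 0}]' --fingers 0.3

```text
clock: 10.48
eef_pos: [553.6, -232.9, 183.3]
tcp_rot: [-3.141, -0.0, 2.077]
contact_force: [0.1, 0.5, -0.7]
opening: 0.648
grasp_force: 0.0
```

carry_out --targets '[{"dp": [0,0,0],"yaw": 0},{"dp": [0,0,0],"yaw": 0},{"dp": [0,0,0],"yaw": 0},{"dp": [0,0,0],"yaw": 0},{"dp": [0,0,0],"yaw": 0}]' --fingers -1 --grip_force 30

```text
clock: 11.1
eef_pos: [554.2, -232.9, 184.2]
tcp_rot: [3.141, 0.001, 2.077]
contact_force: [-0.5, 2.1, 5.7]
opening: 0.333
grasp_force: 29.8
```

carry_out --targets '[{"dp": [3,0,-5],"yaw": 0},{"dp": [9,0,-13],"yaw": 0},{"dp": [17,0,-25],"yaw": 0},{"dp": [27,0,-39],"yaw": 0},{"dp": [37,0,-54],"yaw": 0},{"dp": [47,0,-69],"yaw": 0},{"dp": [57,0,-83],"yaw": 0},{"dp": [67,0,-98],"yaw": 0},{"dp": [72,0,-115],"yaw": 0},{"dp": [72,0,-130],"yaw": 0},{"dp": [72,0,-135],"yaw": 0},{"dp": [72,0,-135],"yaw": 0}]'

```text
clock: 12.6
eef_pos: [518.9, -170.2, 318.5]
tcp_rot: [3.141, 0.0, 2.077]
contact_force: [-0.2, -0.5, -2.9]
opening: 0.33
grasp_force: 29.8
```

```bash
python3 - <<'E'
from h import *
s=r.sense();print(s['clock'],s['eef_pos'],s['tcp_rot'],s['opening'],s['contact_force'],s['wrist_torque'])
im=r.grab_frame('wrist');b=r.grab_frame('side')[150:310,290:430]
C=np.zeros((420,800,3),np.uint8);C[:,:420]=im[:,70:490];C[:,425:793]=cv2.resize(b,(368,420),interpolation=2)
cv2.imwrite('pics/w5.png',C[:,:,::-1])
E
```

```text
12.6 [ 518.91147237 -170.15816782  318.47303231] [3.14145329e+00 2.39469779e-04 2.07670657e+00] 0.3299115041119535 [-0.16732139 -0.48044285 -2.91131705] [0.0597646  0.08471575 0.059194  ]
```

View pics/w5.png

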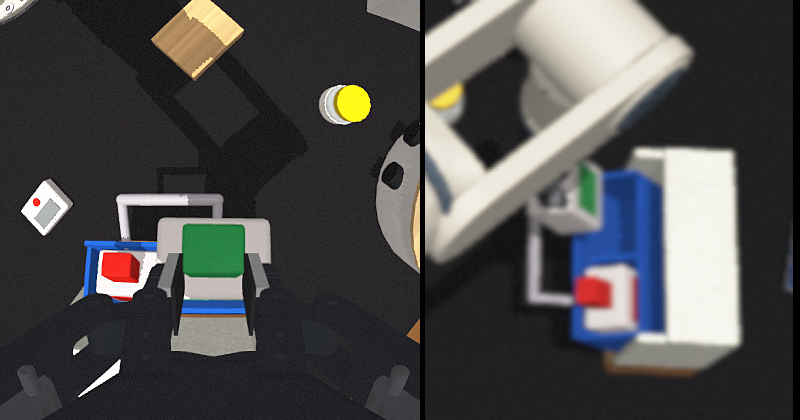

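The pack is held and clear of the bin, with red still inside. Now I'll check its tilt against the visible edges: cap top at rows 225–275 (crop columns 183–245), body front edge at row 218.

```bash
python3 - <<'E'
from h import *
s=r.sense();c=r.get_calibration('wrist');y=s['tcp_rot'][2];p=s['eef_pos']
ux=-np.array([np.cos(y),np.sin(y)]);uy=np.array([-ux[1],ux[0]])
def pk(x,yy,z,t,g=(2.6,118)):
    X,Z=x-g[0],z-g[1];a=X*np.cos(t)-Z*np.sin(t);b=Z*np.cos(t)+X*np.sin(t)
    return np.r_[p[:2]+a*ux+yy*uy,p[2]+11+b]
for t in(0,.3,.6):
    print(t,[ (n,(proj('wrist',pk(*q,t),c)-[70,0]).round()) for n,q in dict(capF=(-12,-15,132),capR=(12,-15,132),bodF=(-25,-35,90),bodR=(25,-35,90)).items()])
E
```

```text
0 [('capF', array([181., 245.])), ('capR', array([183., 292.])), ('bodF', array([152., 197.])), ('bodR', array([157., 276.]))]
0.3 [('capF', array([181., 235.])), ('capR', array([182., 285.])), ('bodF', array([155., 210.])), ('bodR', array([156., 293.]))]
0.6 [('capF', array([182., 227.])), ('capR', array([181., 277.])), ('bodF', array([157., 226.])), ('bodR', array([154., 307.]))]
```

The pack still leans about 0.55 rad in the grip. I'll bring it in front of the analyser, and use the fixed front band above the recess to swing its foot gently upright.

carry_out --targets '[{"dp": [10,4,0],"yaw": -3},{"dp": [35,14,0],"yaw": -9},{"dp": [75,31,0],"yaw": -17},{"dp": [120,49,0],"yaw": -26},{"dp": [165,68,0],"yaw": -35},{"dp": [210,86,0],"yaw": -44},{"dp": [255,104,0],"yaw": -53},{"dp": [300,123,0],"yaw": -62},{"dp": [340,139,5],"yaw": -70},{"dp": [372,152,15],"yaw": -77},{"dp": [397,162,28],"yaw": -82},{"dp": [406,166,35],"yaw": -82.7}]'

```text
clock: 14.2
eef_pos: [465.9, 267.0, 282.3]
tcp_rot: [3.142, -0.002, -2.759]
contact_force: [-0.4, -0.5, -2.7]
opening: 0.329
grasp_force: 30.0
```

carry_out --targets '[{"dp": [0,0,0],"yaw": 0},{"dp": [0,0,0],"yaw": 0}]'

```text
clock: 14.45
eef_pos: [467.3, 265.0, 283.7]
tcp_rot: [-3.141, 0.0, -2.764]
contact_force: [-0.6, 0.0, -1.7]
opening: 0.332
grasp_force: 30.0
```

```bash
python3 - <<'E'
from h import *
import pickle
s=r.sense();c=r.get_calibration('wrist');im=r.grab_frame('wrist');pickle.dump((c,im),open('pics/w6.pkl','wb'))
print(s['clock'],s['eef_pos'],s['tcp_rot'],s['qpos'],s['opening'])
cv2.imwrite('pics/w6.png',im[:,:,::-1])
a=np.radians(21.75);ax=np.array([np.cos(a),np.sin(a)]);ay=np.array([-ax[1],ax[0]]);o=np.array([667,345.5])
A=lambda x,y,z:np.r_[o+x*ax+y*ay,z]
for q in((-120,-130,225),(-120,130,225),(-291,-35,90),(-291,35,90),(-250,-63,87),(-250,63,87)): print(q,proj('wrist',A(*q),c).round(1))
E
```

```text
14.45 [467.28852873 265.01989539 283.72907774] [-3.14127218e+00  2.46976170e-04 -2.76380052e+00] [ 5.13355035e-01  1.50969043e-01  1.73559182e+00 -3.69183430e-04
  1.25483041e+00 -1.43511870e+00] 0.3321351693589639
(-120, -130, 225) [137.7 325. ]
(-120, 130, 225) [430.9 324.6]
(-291, -35, 90) [251.7 119. ]
(-291, 35, 90) [316.4 118.9]
(-250, -63, 87) [227.5 156.4]
(-250, 63, 87) [340.6 156.3]
```

View pics/w6.png

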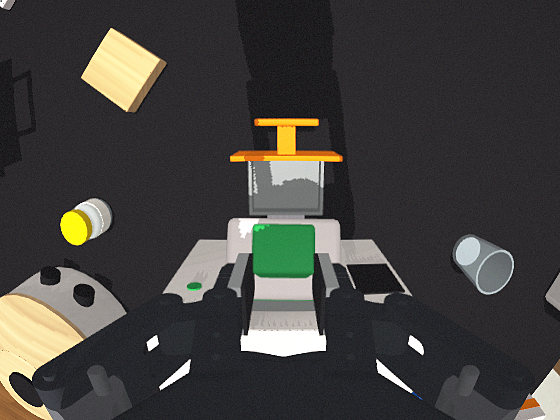

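The push plate is at (254–319, 119), about 2.7 mm to +y of my estimate, so I'll correct for that. Now the gentle swing of the foot against the front band.

carry_out --targets '[{"dp": [-5,3.5,0],"yaw": 0},{"dp": [-10,3.5,0],"yaw": 0},{"dp": [-15,3.5,-2],"yaw": 0},{"dp": [-20,3.5,-6],"yaw": 0},{"dp": [-24,3.5,-9],"yaw": 0},{"dp": [-29,3.5,-12],"yaw": 0},{"dp": [-34,3.5,-15],"yaw": 0}]'

```text
clock: 15.38
eef_pos: [497.6, 281.5, 298.6]
tcp_rot: [-3.142, -0.0, -2.763]
contact_force: [-1.1, -0.8, -2.8]
opening: 0.331
grasp_force: 29.7
```

```bash
cat > tilt.py <<'E'
from h import *
s=r.sense();c=r.get_calibration('wrist');im=r.grab_frame('wrist');y=s['tcp_rot'][2];p=s['eef_pos']
print(s['clock'],p,s['contact_force'],s['opening'])
ux=-np.array([np.cos(y),np.sin(y)]);uy=np.array([-ux[1],ux[0]])
def pk(x,yy,z,t,g=(2.6,118)):
    X,Z=x-g[0],z-g[1];a=X*np.cos(t)-Z*np.sin(t);b=Z*np.cos(t)+X*np.sin(t)
    return np.r_[p[:2]+a*ux+yy*uy,p[2]+11+b]
h=cv2.cvtColor(im,cv2.COLOR_RGB2HSV);m=cv2.inRange(h,(50,120,40),(85,255,255));n,l,st,ce=cv2.connectedComponentsWithStats(m)
k=1+np.argmax(st[1:,4]);print('cap',st[k])
v=h[:,284,:];col=h[150:300,270:298].mean(1);print('rows V/S',[(i+150,int(col[i,2]),int(col[i,1])) for i in range(20,140,4)])
for t in(-.2,-.1,0,.1,.2,.3,.4,.5,.6): print(t,'capF',proj('wrist',pk(-12,0,132,t),c)[1].round(),'bodF',proj('wrist',pk(-25,0,90,t),c)[1].round(),'capR',proj('wrist',pk(12,0,132,t),c)[1].round())
E
python3 tilt.py
```

```text
15.375 [497.59905789 281.54202792 298.58158368] [-1.06423224 -0.78489696 -2.81225645] 0.33122526107186273
cap [ 252  223   63   50 3068]
rows V/S [(170, 197, 4), (174, 194, 4), (178, 177, 5), (182, 88, 8), (186, 130, 5), (190, 151, 10), (194, 150, 9), (198, 150, 10), (202, 150, 9), (206, 149, 8), (210, 189, 15), (214, 205, 13), (218, 205, 15), (222, 169, 16), (226, 138, 172), (230, 140, 171), (234, 141, 171), (238, 141, 171), (242, 142, 168), (246, 142, 169), (250, 142, 170), (254, 143, 169), (258, 144, 168), (262, 144, 168), (266, 144, 168), (270, 142, 170), (274, 199, 14), (278, 208, 15), (282, 208, 13), (286, 202, 14)]
-0.2 capF 256.0 bodF 192.0 capR 296.0
-0.1 capF 252.0 bodF 195.0 capR 295.0
0 capF 247.0 bodF 199.0 capR 294.0
0.1 capF 243.0 bodF 202.0 capR 292.0
0.2 capF 240.0 bodF 207.0 capR 290.0
0.3 capF 236.0 bodF 212.0 capR 287.0
0.4 capF 234.0 bodF 217.0 capR 285.0
0.5 capF 231.0 bodF 222.0 capR 282.0
0.6 capF 229.0 bodF 227.0 capR 279.0
```

The foot is rotating with about 1 N of force. Continuing.

carry_out --targets '[{"dp": [-5,0,-3],"yaw": 0},{"dp": [-10,0,-5.5],"yaw": 0},{"dp": [-15,0,-7.5],"yaw": 0},{"dp": [-20,0,-9.5],"yaw": 0},{"dp": [-25,0,-11],"yaw": 0},{"dp": [-30,0,-12.5],"yaw": 0},{"dp": [-34,0,-13.5],"yaw": 0},{"dp": [-34,0,-13.5],"yaw": 0}]'

```text
clock: 16.42
eef_pos: [529.2, 294.2, 311.9]
tcp_rot: [3.142, -0.0, -2.763]
contact_force: [-0.9, -0.7, -2.2]
opening: 0.329
grasp_force: 29.7
```

```bash
python3 tilt.py
```

```text
16.425 [529.2065549  294.16580724 311.86117395] [-0.88651321 -0.70949485 -2.16443713] 0.3291344432634761
cap [ 251  210   65   61 3751]
rows V/S [(170, 126, 9), (174, 127, 10), (178, 123, 4), (182, 106, 180), (186, 141, 16), (190, 246, 7), (194, 253, 2), (198, 252, 3), (202, 252, 3), (206, 247, 4), (210, 87, 168), (214, 86, 183), (218, 86, 179), (222, 120, 184), (226, 126, 179), (230, 117, 179), (234, 116, 179), (238, 116, 179), (242, 116, 176), (246, 115, 179), (250, 114, 181), (254, 115, 180), (258, 114, 180), (262, 113, 181), (266, 113, 184), (270, 103, 188), (274, 176, 16), (278, 175, 16), (282, 175, 16), (286, 176, 15)]
-0.2 capF 256.0 bodF 192.0 capR 296.0
-0.1 capF 252.0 bodF 195.0 capR 295.0
0 capF 247.0 bodF 199.0 capR 294.0
0.1 capF 243.0 bodF 202.0 capR 292.0
0.2 capF 240.0 bodF 207.0 capR 290.0
0.3 capF 236.0 bodF 212.0 capR 287.0
0.4 capF 234.0 bodF 217.0 capR 285.0
0.5 capF 231.0 bodF 222.0 capR 282.0
0.6 capF 229.0 bodF 227.0 capR 279.0
```

carry_out --targets '[{"dp": [-5,0,-0.5],"yaw": 0},{"dp": [-10,0,-1],"yaw": 0},{"dp": [-15,0,-1],"yaw": 0},{"dp": [-17,0,-1],"yaw": 0},{"dp": [-17,0,-1],"yaw": 0}]'

```text
clock: 17.1
eef_pos: [544.8, 300.4, 312.7]
tcp_rot: [-3.142, -0.0, -2.763]
contact_force: [-2.2, -0.1, -3.1]
opening: 0.332
grasp_force: 29.7
```

```bash
cat >> tilt.py <<'E'
print('base',[(t,proj('wrist',pk(-12,0,90,t),c)[1].round()) for t in (-.1,0,.1,.2)])
cv2.imwrite('pics/w7.png',np.hstack([im[140:300,200:370],r.grab_frame('side')[60:220,150:320],r.grab_frame('scene')[220:380,140:310]])[:,:,::-1].repeat(1,0))
E
python3 tilt.py | grep -v '^0.[3-6]'
```

```text
17.1 [544.79038224 300.37164303 312.68926191] [-2.19771456 -0.11988658 -3.06006827] 0.3320706215310387
cap [ 251  202   65   68 4186]
rows V/S [(170, 116, 196), (174, 136, 19), (178, 203, 17), (182, 242, 8), (186, 245, 7), (190, 245, 6), (194, 245, 7), (198, 245, 7), (202, 74, 246), (206, 89, 185), (210, 89, 185), (214, 91, 186), (218, 90, 180), (222, 103, 184), (226, 120, 186), (230, 102, 186), (234, 102, 182), (238, 101, 187), (242, 102, 181), (246, 102, 183), (250, 101, 186), (254, 101, 187), (258, 102, 184), (262, 102, 189), (266, 101, 190), (270, 129, 33), (274, 162, 15), (278, 160, 15), (282, 160, 16), (286, 160, 15)]
-0.2 capF 256.0 bodF 192.0 capR 296.0
-0.1 capF 251.0 bodF 195.0 capR 295.0
0 capF 247.0 bodF 198.0 capR 293.0
0.1 capF 243.0 bodF 202.0 capR 292.0
0.2 capF 240.0 bodF 207.0 capR 290.0
base [(-0.1, np.float64(217.0)), (0, np.float64(220.0)), (0.1, np.float64(225.0)), (0.2, np.float64(229.0))]
```

```bash
cat > fit.py <<'E'
from h import *
from scipy.optimize import least_squares
s=r.sense();c=r.get_calibration('wrist');y=s['tcp_rot'][2];p=s['eef_pos']
ux=-np.array([np.cos(y),np.sin(y)]);uy=np.array([-ux[1],ux[0]])
def pt(x,yy,z,q):  # q: a offset of cap centre (pack z=118), its height rel TCP, tilt
    X,Z=x,z-118;t=q[2];a=X*np.cos(t)-Z*np.sin(t)+q[0];b=Z*np.cos(t)+X*np.sin(t)+q[1]
    return proj('wrist',np.r_[p[:2]+a*ux+yy*uy,p[2]+b],c)
def f(q): return [pt(-12,0,132,q)[1]-224,pt(12,0,132,q)[1]-270,pt(-12,0,90,q)[1]-202,pt(-25,0,90,q)[1]-175.5,pt(-12,15,132,q)[0]-pt(-12,-15,132,q)[0]-64]
q=least_squares(f,[0,11,0]);print(q.x,q.fun)
E
python3 fit.py
```

```text
[-12.31818198   4.22580993  -0.04053784] [-0.07194205 -0.01341461 -2.32510252  2.4090362   0.69636626]
```

The fit shows the pack upright (tilt about −0.04) with its centre about 14 mm toward tool +x from the TCP. Contact with the analyser face agrees with that. Moving over the pocket and down part-way.

carry_out --targets '[{"dp": [8,-1,0],"yaw": 0},{"dp": [25,-1,0],"yaw": 0},{"dp": [45,-1,0],"yaw": 0},{"dp": [58,-1,5],"yaw": 0},{"dp": [63,-1,25],"yaw": 0},{"dp": [63,-1,55],"yaw": 0},{"dp": [63,-1,85],"yaw": 0},{"dp": [63,-1,110],"yaw": 0},{"dp": [63,-1,125],"yaw": 0},{"dp": [63,-1,130],"yaw": 0},{"dp": [63,-1,130],"yaw": 0},{"dp": [63,-1,130],"yaw": 0}]'

```text
clock: 18.75
eef_pos: [487.1, 276.4, 183.8]
tcp_rot: [3.141, 0.002, -2.763]
contact_force: [-1.2, 0.1, -2.9]
opening: 0.332
grasp_force: 29.9
```

```bash
python3 - <<'E'
from h import *
s=r.sense();c=r.get_calibration('wrist');p=s['eef_pos'];im=r.grab_frame('wrist');sc=r.grab_frame('scene');sd=r.grab_frame('side')
print(s['clock'],p,s['tcp_rot'],s['contact_force'])
a=np.radians(21.75);ax=np.array([np.cos(a),np.sin(a)]);ay=np.array([-ax[1],ax[0]]);o=np.array([666,348])
A=lambda x,y,z:np.r_[o+x*ax+y*ay,z]
for q in((-240,0,46),(-244,0,46),(-250,-63,87),(-250,63,87),(-291,0,90)): print(q,proj('wrist',A(*q),c).round(1))
q=p[:2]-o;print('tcp in an',q@ax,q@ay)
for n in('scene','side'):print(n,proj(n,np.r_[p[:2]-14*ax,p[2]+18]))
C=np.zeros((520,800,3),np.uint8);C[:420,:400]=im[:,80:480]
C[:260,402:798]=cv2.resize(sc[240:340,180:332],(396,260),interpolation=2);C[260:520,402:798]=cv2.resize(sd[70:170,150:302],(396,260),interpolation=2)
cv2.imwrite('pics/w8.png',C[:,:,::-1])
E
```

```text
18.75 [487.14978761 276.44859195 183.82027775] [ 3.14139446e+00  1.60213437e-03 -2.76283775e+00] [-1.2026262   0.13214321 -2.90031272]
(-240, 0, 46) [283.6 147.9]
(-244, 0, 46) [283.6 143.6]
(-250, -63, 87) [205.4 140.5]
(-250, 63, 87) [361.9 140.6]
(-291, 0, 90) [283.8  87.4]
tcp in an -192.63169222164066 -0.18335491578304874
scene [256.2043783 280.5378837]
side [198.10871735 167.98224044]
```

View pics/w8.png

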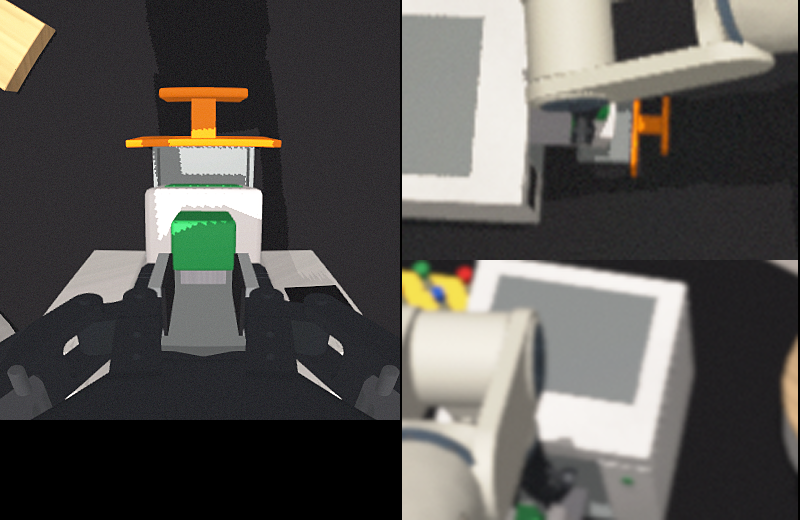

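The wrist view shows the pack centred laterally over the tray (columns 226–342), with the plate where predicted. Quick numeric check of the fore-aft fit before lowering.

```bash
sed -i 's/-224,/-T[0],/;s/-270,/-T[1],/;s/-202,/-T[2],/;s/-175.5,/-T[3],/;s/def f/T=[221,269.5,211,188]\ndef f/' fit.py; python3 tilt.py | sed -n 1,3p; python3 fit.py
```

```text
18.9 [486.96623067 276.33251221 183.53328322] [-0.2229215   0.55923969 -2.49119241] 0.33031339845979807
cap [ 251  211   65   59 3594]
rows V/S [(170, 216, 4), (174, 157, 4), (178, 125, 5), (182, 131, 9), (186, 169, 83), (190, 255, 0), (194, 254, 0), (198, 255, 0), (202, 255, 0), (206, 241, 6), (210, 186, 18), (214, 109, 176), (218, 111, 174), (222, 194, 179), (226, 157, 171), (230, 152, 170), (234, 150, 170), (238, 150, 171), (242, 149, 173), (246, 148, 172), (250, 148, 174), (254, 147, 176), (258, 146, 174), (262, 146, 176), (266, 146, 176), (270, 132, 75), (274, 161, 9), (278, 162, 8), (282, 163, 9), (286, 121, 6)]
[-10.69508398   4.30445105   0.14749127] [-0.29850209  0.37428756 -0.6422752   0.56667475 -0.13516082]
```

Tilt is now 0.15 rad, so the foot sits about 17 mm toward the analyser. I'll shift 15 mm outward, lower, and let the floor square it gently with a 20 N grip.

carry_out --targets '[{"dp": [8,0,0],"yaw": 0},{"dp": [15,0,3],"yaw": 0},{"dp": [15,0,12],"yaw": 0},{"dp": [15,0,22],"yaw": 0},{"dp": [15,0,30],"yaw": 0},{"dp": [15,0,34],"yaw": 0},{"dp": [15,0,34],"yaw": 0}]' --grip_force 20

```text
clock: 19.92
eef_pos: [472.6, 270.5, 148.5]
tcp_rot: [-3.142, -0.001, -2.763]
contact_force: [-0.4, -0.5, -3.1]
opening: 0.325
grasp_force: 29.9
```

carry_out --targets '[{"dp": [0,0,2],"yaw": 0},{"dp": [0,0,4],"yaw": 0},{"dp": [0,0,6],"yaw": 0},{"dp": [0,0,6],"yaw": 0}]'

```text
clock: 20.42
eef_pos: [472.6, 270.6, 142.7]
tcp_rot: [-3.142, -0.0, -2.763]
contact_force: [0.4, 0.1, -2.4]
opening: 0.331
grasp_force: 29.9
```

```bash
python3 tilt.py | sed -n 1,3p
```

```text
20.425 [472.55306045 270.55056317 142.74985774] [ 0.42158297  0.1307309  -2.41965682] 0.3309526864739467
cap [ 251  212   65   59 3586]
rows V/S [(170, 255, 228), (174, 226, 22), (178, 133, 6), (182, 126, 6), (186, 170, 122), (190, 255, 1), (194, 254, 0), (198, 255, 0), (202, 255, 0), (206, 244, 4), (210, 198, 15), (214, 108, 176), (218, 108, 175), (222, 211, 180), (226, 169, 170), (230, 149, 171), (234, 150, 170), (238, 148, 172), (242, 148, 172), (246, 147, 173), (250, 146, 175), (254, 147, 175), (258, 145, 174), (262, 145, 177), (266, 145, 177), (270, 131, 74), (274, 158, 8), (278, 158, 9), (282, 158, 9), (286, 159, 9)]
```

carry_out --targets '[{"dp": [0,0,1.5],"yaw": 0},{"dp": [0,0,3],"yaw": 0},{"dp": [0,0,4.5],"yaw": 0},{"dp": [0,0,4.5],"yaw": 0}]' --fingers -1 --grip_force 20

```text
clock: 21.08
eef_pos: [472.5, 270.5, 138.2]
tcp_rot: [-3.142, -0.0, -2.763]
contact_force: [0.0, 0.3, -2.3]
opening: 0.325
grasp_force: 29.9
```

carry_out --targets '[{"dp": [0,0,1.5],"yaw": 0},{"dp": [0,0,3],"yaw": 0},{"dp": [0,0,4.5],"yaw": 0},{"dp": [0,0,4.5],"yaw": 0}]'

```text
clock: 21.58
eef_pos: [474.3, 271.5, 135.3]
tcp_rot: [3.141, 0.004, -2.763]
contact_force: [0.9, 1.0, 6.8]
opening: 0.328
grasp_force: 31.0
```

Contact at TCP z≈136.5. Now I'll move the grip 13 mm toward the analyser while pressing lightly, to roll the pack flat.

carry_out --targets '[{"dp": [-3,0,0.5],"yaw": 0},{"dp": [-6,0,1],"yaw": 0},{"dp": [-9,0,1],"yaw": 0},{"dp": [-12,0,1],"yaw": 0},{"dp": [-13,0,1],"yaw": 0},{"dp": [-13,0,1],"yaw": 0}]'

```text
clock: 22.32
eef_pos: [485.6, 275.9, 133.5]
tcp_rot: [3.141, 0.002, -2.763]
contact_force: [1.0, 0.6, 6.9]
opening: 0.329
grasp_force: 30.9
```

```bash
python3 tilt.py | sed -n 1,3p; python3 - <<'E'
from h import *
# tray position: orange push-plate rows in wrist view
c=r.get_calibration('wrist');im=r.grab_frame('wrist');h=cv2.cvtColor(im,cv2.COLOR_RGB2HSV);m=cv2.inRange(h,(5,150,100),(20,255,255))[:200,190:380]
ys,xs=np.nonzero(m);print('orange rows',ys.min(),ys.max(),xs.min()+190,xs.max()+190)
a=np.radians(21.75);ax=np.array([np.cos(a),np.sin(a)]);o=np.array([666,348])
for x in(-295,-291,-287,-283,-279): print(x,proj('wrist',np.r_[o+x*ax,90],c)[1].round(1))
p=r.sense()['eef_pos'];print((p[:2]-o)@ax)
E
```

```text
22.325 [485.57988247 275.85851748 133.52286404] [1.0378581  0.63080584 6.85631571] 0.32948264656413795
cap [ 251  205   65   65 3991]
rows V/S [(170, 116, 206), (174, 110, 182), (178, 187, 35), (182, 252, 5), (186, 254, 0), (190, 255, 0), (194, 255, 0), (198, 255, 0), (202, 255, 0), (206, 109, 206), (210, 120, 176), (214, 121, 177), (218, 120, 175), (222, 169, 181), (226, 161, 175), (230, 148, 175), (234, 146, 176), (238, 147, 174), (242, 147, 178), (246, 147, 177), (250, 147, 178), (254, 146, 178), (258, 146, 177), (262, 144, 179), (266, 145, 177), (270, 137, 78), (274, 162, 9), (278, 162, 9), (282, 163, 8), (286, 163, 9)]
orange rows 81 155 190 378
-295 74.9
-291 81.1
-287 87.3
-283 93.6
-279 99.9
-194.36204342426583
```

Tray unmoved; residual tilt is about 0.05. Press a little more, then release gently.

carry_out --targets '[{"dp": [0,0,1.5],"yaw": 0},{"dp": [-1,0,3],"yaw": 0},{"dp": [-2,0,4],"yaw": 0},{"dp": [-2,0,4],"yaw": 0}]'

```text
clock: 23.02
eef_pos: [490.6, 278.0, 132.2]
tcp_rot: [3.141, 0.009, -2.763]
contact_force: [4.7, -0.2, 20.0]
opening: 0.332
grasp_force: 32.5
```

```bash
python3 tilt.py | sed -n 1,3p
```

```text
23.025 [490.6171869  277.96678723 132.1663235 ] [ 4.7460484  -0.23257905 20.04160149] 0.33167846183979593
cap [ 251  203   65   67 4136]
rows V/S [(170, 118, 178), (174, 203, 26), (178, 229, 11), (182, 254, 0), (186, 255, 0), (190, 255, 0), (194, 255, 0), (198, 255, 0), (202, 197, 51), (206, 130, 176), (210, 131, 178), (214, 129, 173), (218, 127, 175), (222, 135, 178), (226, 153, 178), (230, 152, 177), (234, 149, 176), (238, 149, 177), (242, 149, 178), (246, 150, 176), (250, 149, 177), (254, 149, 177), (258, 149, 177), (262, 149, 177), (266, 149, 180), (270, 137, 106), (274, 168, 9), (278, 167, 8), (282, 168, 9), (286, 169, 9)]
```

Flat. Relieve the press, open and lift off.

carry_out --targets '[{"dp": [1,0,-2],"yaw": 0},{"dp": [2,0,-4],"yaw": 0},{"dp": [2,0,-4],"yaw": 0}]'

```text
clock: 23.55
eef_pos: [485.3, 275.8, 133.5]
tcp_rot: [3.141, 0.002, -2.763]
contact_force: [-0.1, -0.0, 7.1]
opening: 0.333
grasp_force: 31.0
```

carry_out --targets '[{"dp": [0,0,0],"yaw": 0},{"dp": [0,0,0],"yaw": 0},{"dp": [0,0,0],"yaw": 0},{"dp": [0,0,0],"yaw": 0},{"dp": [0,0,-20],"yaw": 0},{"dp": [0,0,-50],"yaw": 0},{"dp": [0,0,-90],"yaw": 0},{"dp": [0,0,-115],"yaw": 0},{"dp": [0,0,-120],"yaw": 0},{"dp": [0,0,-120],"yaw": 0}]' --fingers 0.3

```text
clock: 24.8
eef_pos: [484.5, 275.2, 252.2]
tcp_rot: [-3.141, -0.001, -2.763]
contact_force: [-0.1, 0.2, 0.1]
opening: 0.654
grasp_force: 0.0
```

```bash
python3 - <<'E'
from h import *
s=r.sense();p=s['eef_pos'];c=r.get_calibration('wrist');im=r.grab_frame('wrist')
print(s['clock'],p,s['tcp_rot'])
h=cv2.cvtColor(im,cv2.COLOR_RGB2HSV);m=cv2.inRange(h,(50,120,40),(85,255,255));n,l,st,ce=cv2.connectedComponentsWithStats(m)
for k in range(1,n):
    if st[k,4]>60: print('green',st[k],ce[k].round(1))
m=cv2.inRange(h,(5,150,100),(20,255,255))[:220,190:380];ys,xs=np.nonzero(m);print('orange rows',ys.min(),ys.max(),xs.min()+190,xs.max()+190)
a=np.radians(21.75);ax=np.array([np.cos(a),np.sin(a)]);ay=np.array([-ax[1],ax[0]]);o=np.array([666,348])
A=lambda x,y,z:np.r_[o+x*ax+y*ay,z]
for x in(-291,-287):print('plate',proj('wrist',A(x,0,90),c).round(1))
for x in(-215,-211,-207,-203,-199): print(x,'cap top',[proj('wrist',A(x+dx,dy,158),c).round(1) for dx,dy in((-12,-15),(12,15))],'base',proj('wrist',A(x-12,0,116),c)[1].round(1))
for i in range(st.shape[0]):pass
col=h[150:300,270:298].mean(1);print([(i+150,int(col[i,2]),int(col[i,1])) for i in range(0,130,4)])
E
```

```text
24.8 [484.46707456 275.24301893 252.22823761] [-3.14149299e+00 -5.37250031e-04 -2.76283959e+00]
green [259 157  50   6 254] [282.4 159.9]
green [ 266  180   36   36 1232] [283.3 197.6]
green [173 279  12   9  74] [177.9 282.9]
orange rows 98 145 221 345
plate [283.8  98.4]
plate [283.7 102.4]
-215 cap top [array([265.1, 172.2]), array([302.4, 201.5])] base 165.6
-211 cap top [array([265.1, 177.1]), array([302.3, 206.2])] base 169.9
-207 cap top [array([265.2, 182. ]), array([302.2, 211. ])] base 174.1
-203 cap top [array([265.2, 186.9]), array([302.2, 215.7])] base 178.4
-199 cap top [array([265.3, 191.8]), array([302.1, 220.4])] base 182.6
[(150, 210, 4), (154, 209, 4), (158, 113, 201), (162, 191, 151), (166, 252, 4), (170, 255, 0), (174, 255, 0), (178, 255, 0), (182, 118, 180), (186, 114, 175), (190, 232, 174), (194, 196, 175), (198, 160, 175), (202, 138, 179), (206, 138, 176), (210, 136, 177), (214, 132, 192), (218, 154, 10), (222, 153, 10), (226, 153, 10), (230, 152, 8), (234, 152, 9), (238, 153, 9), (242, 154, 8), (246, 153, 9), (250, 154, 9), (254, 153, 9), (258, 154, 9), (262, 111, 8), (266, 115, 5), (270, 115, 5), (274, 115, 7), (278, 115, 6)]
```

The pack stands upright in the pocket: cap at its expected height, x≈−202, laterally centred. Next, push the tray home with closed fingers.

carry_out --targets '[{"dp": [10,0,0],"yaw": 0},{"dp": [40,0,0],"yaw": 0},{"dp": [80,0,0],"yaw": 0},{"dp": [115,0,10],"yaw": 0},{"dp": [132,0,40],"yaw": 0},{"dp": [137,0,80],"yaw": 0},{"dp": [137,0,120],"yaw": 0},{"dp": [137,0,155],"yaw": 0},{"dp": [137,0,180],"yaw": 0},{"dp": [137,0,190],"yaw": 0},{"dp": [137,0,190],"yaw": 0},{"dp": [137,0,190],"yaw": 0}]' --fingers -1

```text
clock: 26.35
eef_pos: [357.9, 225.0, 63.6]
tcp_rot: [3.141, 0.001, -2.763]
contact_force: [-0.9, -0.2, 0.0]
opening: -0.002
grasp_force: 0.0
```

carry_out --targets '[{"dp": [-8,0,0],"yaw": 0},{"dp": [-16,0,0],"yaw": 0},{"dp": [-24,0,0],"yaw": 0},{"dp": [-32,0,0],"yaw": 0},{"dp": [-40,0,0],"yaw": 0},{"dp": [-50,0,0],"yaw": 0},{"dp": [-60,0,0],"yaw": 0}]'

```text
clock: 27.22
eef_pos: [413.6, 247.0, 62.7]
tcp_rot: [-3.141, -0.001, -2.763]
contact_force: [-1.4, -0.9, 0.2]
opening: 0.003
grasp_force: 1.2
```

carry_out --targets '[{"dp": [-10,0,0],"yaw": 0},{"dp": [-20,0,0],"yaw": 0},{"dp": [-30,0,0],"yaw": 0},{"dp": [-40,0,0],"yaw": 0},{"dp": [-50,0,0],"yaw": 0},{"dp": [-60,0,0],"yaw": 0},{"dp": [-70,0,0],"yaw": 0},{"dp": [-78,0,0],"yaw": 0},{"dp": [-85,0,0],"yaw": 0},{"dp": [-90,0,0],"yaw": 0},{"dp": [-94,0,0],"yaw": 0},{"dp": [-94,0,0],"yaw": 0}]'

```text
clock: 28.72
eef_pos: [501.2, 282.1, 63.1]
tcp_rot: [3.141, 0.001, -2.763]
contact_force: [-0.4, -0.4, 0.1]
opening: 0.006
grasp_force: 0.0
```

carry_out --targets '[{"dp": [-3,0,0],"yaw": 0},{"dp": [-6,0,0],"yaw": 0},{"dp": [-8,0,0],"yaw": 0},{"dp": [-8,0,0],"yaw": 0}]'

```text
clock: 29.22
eef_pos: [505.9, 283.8, 62.7]
tcp_rot: [-3.141, -0.004, -2.763]
contact_force: [-8.5, -2.4, 7.2]
opening: 0.0
grasp_force: 4.7
```

Stop reached at the expected position; one more small push, then retreat and check.

carry_out --targets '[{"dp": [-2,0,0],"yaw": 0},{"dp": [-4,0,0],"yaw": 0},{"dp": [-4,0,0],"yaw": 0}]'

```text
clock: 29.6
eef_pos: [506.0, 283.7, 62.1]
tcp_rot: [-3.141, -0.012, -2.763]
contact_force: [-20.5, -7.1, 15.8]
opening: 0.0
grasp_force: 11.0
```

carry_out --targets '[{"dp": [8,0,0],"yaw": 0},{"dp": [25,0,0],"yaw": 0},{"dp": [50,0,0],"yaw": 0},{"dp": [65,0,-15],"yaw": 0},{"dp": [65,0,-55],"yaw": 0},{"dp": [65,0,-105],"yaw": 0},{"dp": [65,0,-155],"yaw": 0},{"dp": [65,0,-200],"yaw": 0},{"dp": [65,0,-228],"yaw": 0},{"dp": [65,0,-235],"yaw": 0},{"dp": [65,0,-235],"yaw": 0}]' --fingers -0.4

```text
clock: 30.98
eef_pos: [451.0, 261.9, 297.3]
tcp_rot: [-3.142, -0.0, -2.763]
contact_force: [-0.0, 0.2, -1.2]
opening: 0.3
grasp_force: 0.0
```

```bash
python3 - <<'E'
from h import *
s=r.sense();p=s['eef_pos'];c=r.get_calibration('wrist');im=r.grab_frame('wrist')
print(s['clock'],p,s['tcp_rot'],s['qpos'])
h=cv2.cvtColor(im,cv2.COLOR_RGB2HSV)
m=cv2.inRange(h,(5,150,100),(20,255,255))[:330,190:380];n,l,st,ce=cv2.connectedComponentsWithStats(m);print('orange',st[1:][st[1:,4]>60])
m=cv2.inRange(h,(50,120,40),(85,255,255));n,l,st,ce=cv2.connectedComponentsWithStats(m);print('green',st[1:][st[1:,4]>60])
a=np.radians(21.75);ax=np.array([np.cos(a),np.sin(a)]);ay=np.array([-ax[1],ax[0]]);o=np.array([666,348])
for x in(-165,-161,-157):print('plate',x,proj('wrist',np.r_[o+x*ax-35*ay,90],c).round(1),proj('wrist',np.r_[o+x*ax+35*ay,90],c).round(1))
E
```

```text
30.975 [450.96906814 261.8898935  297.26437832] [-3.14157890e+00 -4.71492291e-05 -2.76291927e+00] [ 5.23255991e-01  1.14619520e-01  1.74815718e+00 -7.11623191e-06
  1.27886459e+00 -1.42621167e+00]
orange [[  47  229   93   47 2232]]
green [[264 276  39  15 557]
 [189 289  14   9  83]
 [271 309  25   9 199]]
plate -165 [254.7 239.2] [312.4 239.2]
plate -161 [254.8 242.3] [312.3 242.3]
plate -157 [254.9 245.3] [312.2 245.3]
```

```bash
python3 - <<'E'
from h import *
c=r.get_calibration('wrist')
a=np.radians(21.75);ax=np.array([np.cos(a),np.sin(a)]);ay=np.array([-ax[1],ax[0]]);o=np.array([666,348])
q=lambda x,y,z:proj('wrist',np.r_[o+x*ax+y*ay,z],c).round(1)
print('push plate bottom',q(-161,0,40),q(-165,0,40),'front plate top edge',q(-120,-63,87),q(-120,63,87),'cap base front',q(-84,-15,116),q(-84,15,116),'body top front',q(-97,0,116))
print('label', q(-97,-25,100),q(-97,25,60))
E
```

```text
push plate bottom [283.6 230. ] [283.6 227.2] front plate top edge [234.1 272. ] [333. 272.] cap base front [271.4 308.6] [295.8 308.6] body top front [283.6 299.7]
label [263.7 293.1] [301.8 278.8]
```

Everything matches: tray home (plate edge at row 229 vs 230 predicted) and pack upright inside. Going back to the bar.

carry_out --targets '[{"dp": [2,-6,0],"yaw": 4},{"dp": [8,-25,0],"yaw": 12},{"dp": [16,-50,0],"yaw": 22},{"dp": [24,-75,0],"yaw": 32},{"dp": [32,-100,0],"yaw": 42},{"dp": [40,-125,0],"yaw": 52},{"dp": [48,-150,0],"yaw": 62},{"dp": [58,-180,0],"yaw": 72},{"dp": [68,-210,0],"yaw": 82},{"dp": [78,-243,0],"yaw": 92},{"dp": [88,-275,0],"yaw": 102},{"dp": [95,-295,0],"yaw": 110}]' --fingers -0.4

```text
clock: 32.52
eef_pos: [471.3, -48.5, 296.1]
tcp_rot: [-3.139, -0.0, 1.594]
contact_force: [0.3, 0.6, 0.2]
opening: 0.299
grasp_force: 0.0
```

carry_out --targets '[{"dp": [0,0,0],"yaw": 0},{"dp": [0,0,0],"yaw": 3},{"dp": [0,0,0],"yaw": 12},{"dp": [0,0,0],"yaw": 22},{"dp": [0,0,0],"yaw": 32},{"dp": [0,0,0],"yaw": 42},{"dp": [0,0,0],"yaw": 52},{"dp": [0,0,0],"yaw": 60},{"dp": [0,0,0],"yaw": 62.7},{"dp": [0,0,0],"yaw": 62.7},{"dp": [0,0,0],"yaw": 62.7}]'

```text
clock: 33.9
eef_pos: [471.9, -46.7, 297.4]
tcp_rot: [-3.141, 0.001, 0.509]
contact_force: [-0.5, -0.6, -0.7]
opening: 0.303
grasp_force: 0.0
```

carry_out --targets '[{"dp": [-10,21,0],"yaw": 0},{"dp": [-27,57,0],"yaw": 0},{"dp": [-45,95,0],"yaw": 0},{"dp": [-58,123,0],"yaw": 0},{"dp": [-64,136,5],"yaw": 0},{"dp": [-64,136,30],"yaw": 0},{"dp": [-64,136,70],"yaw": 0},{"dp": [-64,136,110],"yaw": 0},{"dp": [-64,136,145],"yaw": 0},{"dp": [-64,136,162],"yaw": 0},{"dp": [-64,136,165],"yaw": 0},{"dp": [-64,136,165],"yaw": 0}]'

```text
clock: 35.4
eef_pos: [482.7, -197.2, 133.7]
tcp_rot: [3.141, -0.001, 0.506]
contact_force: [0.6, -0.2, 0.8]
opening: 0.301
grasp_force: 0.0
```

carry_out --targets '[{"dp": [0,0,0],"yaw": 0},{"dp": [0,0,0],"yaw": 0},{"dp": [0,0,0],"yaw": 0},{"dp": [0,0,0],"yaw": 0}]' --fingers -1 --grip_force 20

```text
clock: 35.9
eef_pos: [483.0, -197.5, 134.1]
tcp_rot: [3.14, -0.002, 0.506]
contact_force: [-0.6, 1.1, 7.7]
opening: 0.127
grasp_force: 20.6
```

carry_out --targets '[{"dp": [0,4.5,-5.2],"yaw": 0},{"dp": [0,9,-10.2],"yaw": 0},{"dp": [0,14,-15],"yaw": 0},{"dp": [0,19,-19.5],"yaw": 0},{"dp": [0,24.4,-23.7],"yaw": 0},{"dp": [0,29.8,-27.7],"yaw": 0},{"dp": [0,35.5,-31.4],"yaw": 0},{"dp": [0,41.4,-34.8],"yaw": 0},{"dp": [0,47.5,-37.9],"yaw": 0},{"dp": [0,53.6,-40.7],"yaw": 0},{"dp": [0,60,-43.2],"yaw": 0},{"dp": [0,66.4,-45.3],"yaw": 0}]'

```text
clock: 37.4
eef_pos: [514.2, -254.9, 178.8]
tcp_rot: [-3.141, -0.0, 0.506]
contact_force: [0.2, 4.3, 3.8]
opening: 0.125
grasp_force: 20.7
```

carry_out --targets '[{"dp": [0,2,-0.5],"yaw": 0},{"dp": [0,4,-1],"yaw": 0},{"dp": [0,6,-1],"yaw": 0},{"dp": [0,6,-1],"yaw": 0}]'

```text
clock: 37.9
eef_pos: [514.7, -256.0, 179.1]
tcp_rot: [-3.131, 0.001, 0.505]
contact_force: [-8.2, 22.7, 14.8]
opening: 0.129
grasp_force: 22.0
```

The bin is at its stop, at the original bar position. Relax, release and retreat.

carry_out --targets '[{"dp": [0,-4,1],"yaw": 0},{"dp": [0,-4,1],"yaw": 0}]'

```text
clock: 38.15
eef_pos: [514.7, -255.8, 179.1]
tcp_rot: [-3.14, -0.0, 0.506]
contact_force: [-4.5, 8.7, 11.3]
opening: 0.131
grasp_force: 21.5
```

carry_out --targets '[{"dp": [0,0,0],"yaw": 0},{"dp": [0,0,0],"yaw": 0},{"dp": [0,0,0],"yaw": 0},{"dp": [0,0,-15],"yaw": 0},{"dp": [0,0,-50],"yaw": 0},{"dp": [0,0,-85],"yaw": 0},{"dp": [0,-2,-105],"yaw": 0},{"dp": [0,-2,-112],"yaw": 0},{"dp": [0,-2,-112],"yaw": 0},{"dp": [0,-2,-112],"yaw": 0}]' --fingers -0.4

```text
clock: 39.4
eef_pos: [513.8, -255.0, 289.2]
tcp_rot: [-3.14, 0.001, 0.506]
contact_force: [-0.7, -0.3, -0.7]
opening: 0.298
grasp_force: 0.0
```

```bash
python3 - <<'E'
from h import *
import pickle
s=r.sense();print(s['clock'],s['eef_pos'],s['contact_force'],s['opening'])
c=r.get_calibration('wrist');im=r.grab_frame('wrist');c1,i1=pickle.load(open('pics/w1.pkl','rb'))
print(c['tvec'],c1['tvec'])
def bar(i):  # grey bar columns along rows 180..240, left of the bin
    g=cv2.cvtColor(i,cv2.COLOR_RGB2GRAY)[180:240,255:312].mean(0);k=np.nonzero(g>70)[0]+255;return k[:14]
def comp(i,lo,hi):
    n,l,st,ce=cv2.connectedComponentsWithStats(cv2.inRange(cv2.cvtColor(i,cv2.COLOR_RGB2HSV),lo,hi));return st[1:][st[1:,4]>80].tolist()
for n,i in(('before',i1),('now',im)):
    print(n,'bar',bar(i),'red',comp(i,(0,150,80),(4,255,255)),'blue',comp(i,(105,150,80),(125,255,255)),'wood/yellow',comp(i,(10,60,120),(32,255,255)))
E
```

```text
39.4 [ 513.77318444 -254.98935268  289.18362753] [-0.70339538 -0.26998835 -0.72845206] 0.29760084968929157
[-472.62095489  256.32010723  541.45538684] [-474.4247806   256.63939069  542.680331  ]
before bar [276 277 278 279 280 281 282 283 284 285 286 287 288 289] red [[351, 240, 25, 45, 553]] blue [[315, 97, 70, 207, 3771], [479, 100, 9, 26, 84], [533, 143, 27, 46, 1013]] wood/yellow [[124, 0, 36, 26, 751], [0, 79, 29, 9, 123], [65, 123, 69, 85, 3024], [310, 186, 4, 69, 100], [303, 203, 7, 30, 100]]
now bar [277 278 279 280 281 282 283 284 285 286 287 288 289 290] red [[349, 239, 29, 47, 949]] blue [[316, 95, 71, 169, 7096], [534, 142, 26, 45, 964], [349, 284, 23, 13, 169]] wood/yellow [[0, 1, 39, 14, 197], [124, 0, 36, 25, 713], [65, 122, 69, 86, 3038], [311, 185, 4, 68, 100], [305, 202, 6, 30, 102]]
```

The bar is back where it started (within 1 px), the red pack is in the bin, and the slide box and jar haven't moved.

```bash
python3 -c "
from rig import r
print(r.sign_off())"
```

```text
the job is handed in; nothing more can be done
None
```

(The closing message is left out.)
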